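# Fit the feed tube and wedge up the slicing head

## Robot

A 7-joint arm with a two-finger parallel gripper is mounted at the origin on a cart in front of the work surface, level with it; the furniture and walls round the work are solid. World frame = base frame: x ahead of the robot, y to its left, z up, the work surface at z = 0. Lengths are in mm, angles in rad, forces in N, time in s.
With the tool pointing down it reaches from about 425 to 875 mm from the base axis. Payload 4.7 kg.
Tool frame: the origin (TCP) lies at the very end of the fingers, on their centre line; the grasp point (between the pads) lies 19 mm behind it; z points along the fingers, y is the line along which they close (so a half turn about z gives the same grasp; the last joint's range is limited). The gripper opens to 85 mm and grips with 20 to 120 N. Pads are 22 mm wide; open, the fingers measure 114 mm over their backs; the gripper's body (76 mm by 85 mm) begins 54 mm behind the grasp point. The pads swing forward as they close: fully open they stand 13 mm farther back than shut.
Start: joints at [-1.101, 0.321, -0.07, 1.45, 0.023, 1.371, -0.057], TCP at [286.146, 583.648, 231.349] pointing down, gripper open.
Joint ranges: [-2.86, 2.86], [-0.3, 2.09], [-1.38, 1.24], [0.06, 2.45], [-1.56, 4.7], [0.09, 2.05], [-2.69, 2.69]. Speed limits (rad/s): [2.57, 2.57, 3.14, 3.14, 3.14, 3.14, 3.14].

## Interface

Orientations are given as a unit quaternion [x, y, z, w].
In Python, from cell import manip, move_gripper, solve_ik, readout, viewer gives the robot as it stands. Calls block until the motion is done:
- manip.movep(position, orientation): joint-space move of the TCP to a pose.
- manip.move_straight(position, rot=None, v=150): straight line of the TCP; rot=None keeps the orientation; v is the mean speed in mm/s.
- manip.movej(angles): joint-space move.
- move_gripper(opening, grip_force=None): finger opening in mm; grip_force is the grip in N (None keeps the last); returns when the fingers have stopped.
- manip.wait(seconds).
- solve_ik(position, orientation): joint angles nearest the present ones, or None.
- readout.observe(): the state.
- viewer.grab_frame(name): name is "side" or "top"; returns a dict with "pixels" (480x640x3 uint8, red, green, blue), "K" (3x3 intrinsics, pixels), "extrinsics" (4x4, takes a point from camera to world coordinates). Camera axes: x right, y down, z forward; pixel columns grow to the right and rows downward; lengths in mm; the calibration is good to about 2 mm. A picture is of the moment at which its call begins. There is no depth.
A pose or a line that the arm cannot do raises manip.MotionError and nothing moves.
- manip.close_job(): hands the job in; it is judged then, once.
The state is a dict: "time": time; "joint_pos": joint angles; "joint_velocities": joint speeds; "tau": joint torques, N m; "ee_pos": TCP position; "tool_rot": TCP orientation; "force": force on the tool from outside, world axes, zero at the start; "torque": the same for the moment, N m; "opening": finger opening in mm; "finger_force": force on a finger pad.
Only numpy, scipy, OpenCV 4.12 (cv2) and the standard library are available. Lean on these libraries where they do the work, as an engineer would, in place of code of your own. Each camera call takes 0.05 s, during which the arm holds its last target. There are 200 camera calls.

## Task

Slip the steel feed tube, upright as it stands, all the way down onto the spigot of the mushroom slicer's head and let go of it. Then take the wedge, which has an upright grip, and push it thin end first under the lifting bar at the open front of the slicer until the head has just lifted off its rails, about 5 mm. Finish while still holding the wedge there with the gripper, with nothing else touching the head, and leave the other things on the table where they are.

Things in the scene. Friction and masses are not known exactly. Their poses are not given: they have to be found in the camera images.
- slicer_base: Dark steel slicer base, fixed: two rails, 24 mm high, 30 mm wide, from x=-50 to x=+90 mm, 132 mm over both, a 72 mm wide channel between them (floor: the table), open in front (-x), closed at the back by a cross bar (front face x=+74). On each rail a 12 mm guide post at x=0, y=+-51, top z=62 mm. Origin on the table under the head's middle; x points to the back, away from the opening, z up.
- slicer_head: Aluminium head, plate 80 (x) x 132 (y) x 20 mm, resting on the rails; slides straight up the posts, cannot tilt (travel 30 mm; 0.4 to 0.6 kg; falls back if not carried). Origin under the plate's middle, 24 mm above the base's origin at rest, same axes; z beyond that is the lift. Steel spigot on top (point spigot_foot), lifting bar under the front edge (point lift_bar).
- spigot_foot (a point): Point on the spigot's axis at the plate's top face, where the feed tube's lower end rests when it is home; 44 mm above the table at the start, 10 mm behind the head's middle. The spigot is 38 mm in diameter for 30 mm, then tapers to 24 mm at its top, 44 mm above this point.
- lift_bar (a point): Middle of the lowest line of the lifting bar: round steel bar, 12 mm diameter, 64 mm long along y, under the head's front edge; at the start 20 mm above the table, 34 mm in front (-x) of the head's middle, 6 mm behind the plate's front edge.
- feed_tube: Loose plain steel tube, open at both ends, 80 mm long, 52 mm outside and 42 mm inside diameter, with a thin bead round its top; 0.15 kg. It starts upright on the table. Origin at the centre of its lower end, z along the tube to its upper end.
- wedge: Loose grey plastic wedge on the table, 40 mm wide, 0.16 kg. Origin on its underside, mid-ramp; x points to the thin end. The flat ramp rises from 6 mm at x=+55 to 32.4 mm at x=-55 mm (24 mm per 100). Behind it an upright grip block, 26 (x) x 30 (y) x 66 mm high, centred at x=-67. Friction about 0.6: 8 to 20 N push it under the head, and it stays where it is pushed.
- offcut_tub: White round tub, 115 mm diameter, 70 mm high, origin under its middle; leave it alone.
- twist_timer: Round kitchen timer with green top, 68 mm diameter, 40 mm high, origin under its middle; leave it alone.
- brush: Blue hand brush, 43 x 150 x 40 mm, origin under its middle; leave it alone.

How it is judged:
By the outcome, as a careful person would: the job done as asked, in the order asked, and still so for the second after the job is handed in, while the arm keeps its last pose, push and grip.
It also fails if it takes over 56 s, if anything falls off the work surface, if the arm or the gripper's body presses on something with over 40 N, if the wrist force passes 120 N, or if a joint passes its speed limit or range.

## Working session

There is one attempt and no reset: what is moved stays moved. The work goes in short steps, each a Python script; the robot and the scene stay as the last script left them, time stands still between calls to the robot, and variables do not carry over. Pictures are saved under pics/ and viewed, at most 10 in all, crops included, and the job is handed in when it is done.

```bash
ls; mkdir -p pics
python3 - <<'E'
from cell import manip, move_gripper, solve_ik, readout, viewer
import cv2,numpy as np
for n in("top","side"):
    f=viewer.grab_frame(n); cv2.imwrite(f"pics/{n}0.png",f["pixels"][:,:,::-1]); print(n,f["K"],np.round(f["extrinsics"],4).tolist())
s=readout.observe();print(s["time"],s["tool_rot"],s["opening"])
E
```

```text
pics
top [[570.5362239    0.         316.70171253]
 [  0.         570.5362239  236.08810409]
 [  0.           0.           1.        ]] [[-0.0252, -0.9916, 0.1272, 446.1553], [-0.9997, 0.0257, 0.0024, -42.0961], [-0.0056, -0.1271, -0.9919, 1375.563], [0.0, 0.0, 0.0, 1.0]]
side [[522.43036653   0.         329.53475154]
 [  0.         522.43036653 237.80902167]
 [  0.           0.           1.        ]] [[0.9965, 0.0547, -0.0625, 689.1134], [0.0817, -0.5092, 0.8567, -1068.2058], [0.015, -0.8589, -0.5119, 645.372], [0.0, 0.0, 0.0, 1.0]]
0.1 [ 2.25926512e-01  9.74143951e-01 -8.66244728e-04 -1.53668940e-04] 85.32414936968864
```

View pics/top0.png

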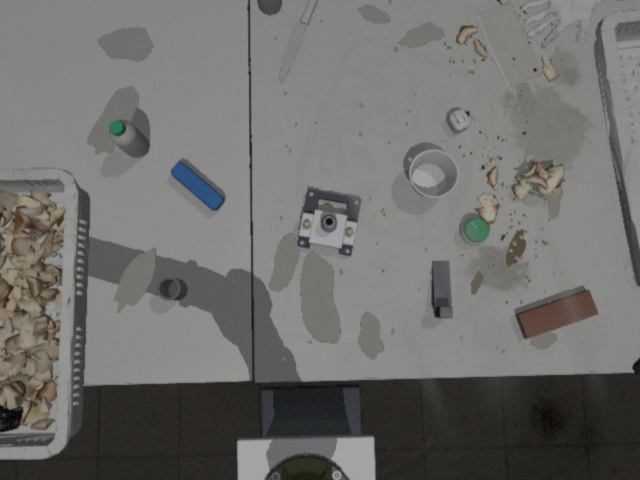

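View pics/side0.png

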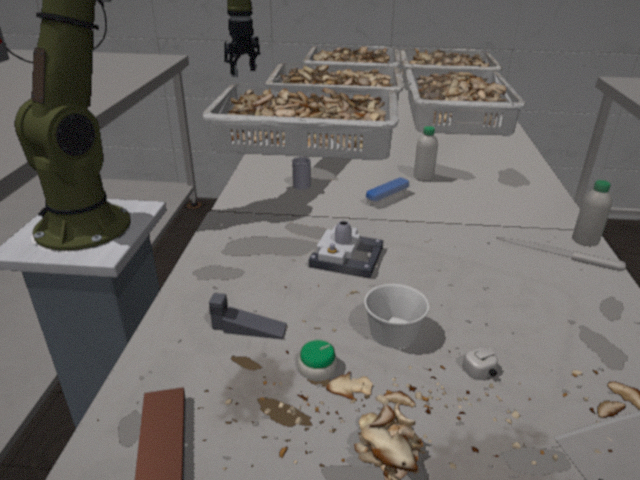

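Run:
```python
import cv2,numpy as np
t=cv2.imread("pics/top0.png");s=cv2.imread("pics/side0.png")
def c(im,x,y,w,h,f,W,H):
    return cv2.resize(im[y:y+h,x:x+w],(W,H),interpolation=cv2.INTER_CUBIC)
a=c(t,290,180,80,80,5,400,400); b=c(s,300,212,90,70,0,400,311)
d=c(t,150,270,50,40,5,250,200); e=c(s,280,148,40,50,5,160,200); g=c(t,420,252,44,74,5,119,200);h=c(s,200,288,100,60,0,271,163)
M=np.zeros((600,800,3),np.uint8)
M[:400,:400]=a;M[:311,400:]=b;M[400:,:250]=d;M[400:,250:410]=e;M[400:,410:529]=g;M[400:563,529:]=h
cv2.imwrite("pics/m.png",M)
```

```text
(no output)
```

View pics/m.png

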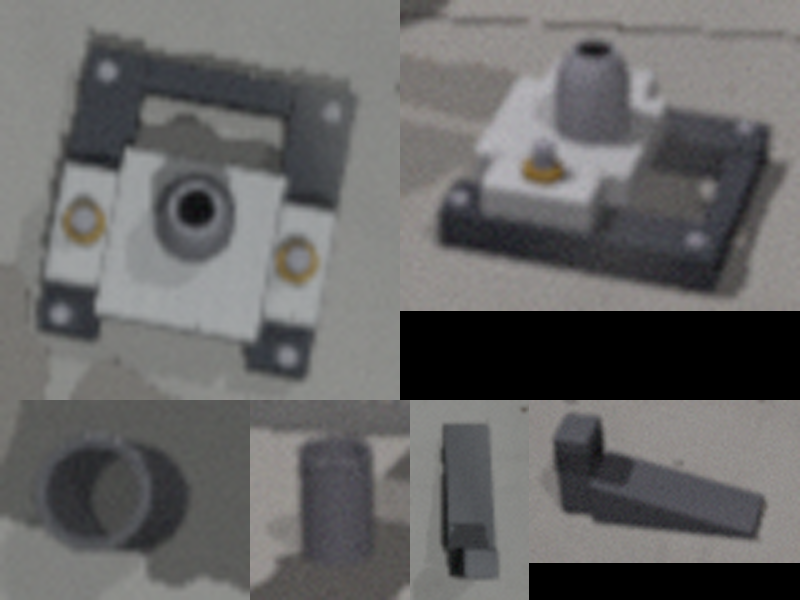

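```bash
cat > h.py <<'E'
import numpy as np,cv2
from scipy.spatial.transform import Rotation as R
from cell import manip, move_gripper, solve_ik, readout, viewer
def ray(f,p):
    E=f["extrinsics"];return E[:3,3],E[:3,:3]@np.linalg.solve(f["K"],[p[0],p[1],1])
def onz(f,p,z):
    o,d=ray(f,p);return o+d*(z-o[2])/d[2]
def tri(fa,pa,fb,pb):
    a,u=ray(fa,pa);b,v=ray(fb,pb)
    k=np.linalg.lstsq(np.c_[u,-v],b-a,rcond=None)[0]
    P,Q=a+k[0]*u,b+k[1]*v;return (P+Q)/2,np.linalg.norm(P-Q)
def down(yaw): # tool x axis at yaw (world), pointing down; closing line at yaw-90deg
    return (R.from_euler('z',yaw)*R.from_quat([1,0,0,0])).as_quat()
def st():
    s=readout.observe();print(round(s["time"],2),np.round(s["ee_pos"],1),"F",np.round(s["force"],1),"open",round(s["opening"],1),"ff",np.round(s["finger_force"],1));return s
E
python3 - <<'E'
from h import *
np.set_printoptions(precision=1,suppress=True)
T=viewer.grab_frame("top");S=viewer.grab_frame("side")
mt=lambda x,y:(290+(x+.5)/5-.5,180+(y+.5)/5-.5)
ms=lambda x,y:(300+(x-400)/4.444-.4,212+y/4.444-.4)
print("spigot",onz(T,mt(195,208),88),onz(S,ms(595,48),88),tri(T,mt(195,208),S,ms(595,48)))
L,Rr=onz(T,mt(84,216),62),onz(T,mt(298,257),62);d=L-Rr
print("posts",L,Rr,np.linalg.norm(d),"mid",(L+Rr)/2,"yaw",np.arctan2(-d[0],d[1]))
b=[onz(T,mt(*p),24) for p in((107,71),(332,112),(60,315),(286,356))]
print("bolts",b); 
for i,j in((0,1),(2,3)): d=b[i]-b[j];print(np.arctan2(-d[0],d[1]))
for i,j in((0,2),(1,3)): d=b[i]-b[j];print(np.arctan2(d[1],d[0]))
tt=(150+96/5-.4,270+91/5-.4);ts=(280+86/4-.4,148+52/4-.4)
print("tube",onz(T,tt,80),onz(S,ts,80),tri(T,tt,S,ts))
w=lambda x,y:(420+(x-410)/2.7-.3,252+(y-400)/2.7-.3)
e=onz(T,w(466.5,425),6);g=onz(T,w(473,563),66);g2=onz(S,(200+(579-529)/2.71-.4,288+(430-400)/2.71-.4),66)
l=onz(T,w(443,425),6);r=onz(T,w(490,425),6)
d=e-g;print("wedge end",e,"grip",g,g2,"len",np.linalg.norm(d[:2]),"yaw",np.arctan2(d[1],d[0]),np.linalg.norm(l-r))
# wedge mask check
h=cv2.cvtColor(T["pixels"],cv2.COLOR_RGB2GRAY)[250:325,425:460]
m=(h<105).astype(np.uint8);cs=max(cv2.findContours(m,0,2)[0],key=cv2.contourArea);print(cv2.minAreaRect(cs))
s=st();print(s["tool_rot"],R.from_quat(s["tool_rot"]).as_matrix())
E
```

```text
spigot [644.8 -67.   88. ] [646.1 -66.3  88. ] (array([645.5, -66.9,  88.2]), np.float64(1.3058180945920248))
posts [646.4 -15.7  62. ] [ 624.6 -114.7   62. ] 101.34856758677395 mid [635.5 -65.2  62. ] yaw -0.2172934713772117
bolts [array([722.6, -27.7,  24. ]), array([ 699.7, -135.4,   24. ]), array([604.8,  -2.4,  24. ]), array([ 582.4, -109.6,   24. ])]
-0.20965765969133848
-0.2063498715222806
-0.21107035639066726
-0.2171056190292706
tube [502.9 299.1  80. ] [506.2 291.   80. ] (array([504. , 300.3,  76. ]), np.float64(1.8583933597276476))
wedge end [ 553.8 -335.1    6. ] grip [ 432.6 -321.6   66. ] [ 436.  -333.6   66. ] len 121.93812852338746 yaw -0.1110910733462443 41.79257904234024
((15.05588150024414, 39.226470947265625), (57.52237319946289, 20.477964401245117), 85.60128784179688)
0.2 [286.  583.3 230.7] F [0.5 1.  0.1] open 85.7 ff 0.0
[ 0.2  1.  -0.  -0. ] [[-0.9  0.4 -0. ]
 [ 0.4  0.9 -0. ]
 [-0.  -0.  -1. ]]
```

Run:
```python
from h import *
c=np.array([503.2,299.6]);az=np.arctan2(c[1],c[0])
q=down(az+np.pi/2)
print(solve_ik([*c,130],q))
manip.movep([*c,150],q)
manip.move_straight([*c,36],v=120)
st();move_gripper(45,50);st()
manip.move_straight([*c,170],v=150)
t=np.array([645.4,-67.1]);az=np.arctan2(t[1],t[0]);q2=down(az+np.pi/2)
manip.movep([*t,170],q2);s=st();print(s["joint_pos"])
manip.wait(.3)
for n in("top","side"):
    f=viewer.grab_frame(n);cv2.imwrite(f"pics/{n}1.png",f["pixels"][:,:,::-1])
t=cv2.imread("pics/top1.png")[160:280,270:390];s=cv2.imread("pics/side1.png")[150:270,290:390]
cv2.imwrite("pics/m1.png",np.hstack([cv2.resize(t,(400,400),interpolation=2),cv2.resize(s,(400,480),interpolation=2)[:400]]))
```

```text
[-0.73767419  0.25441028  0.17986989  1.74841943 -0.04950105  1.14315924
 -0.00591009]
2.67 [503.9 300.1  36.9] F [ 0.8 -0.5  0.2] open 85.6 ff 0.0
3.09 [503.6 299.9  37. ] F [-1.  -0.1  5.3] open 50.7 ff 52.4
5.59 [645.5 -64.  169.8] F [ 0.4  0.1 -2. ] open 50.9 ff 52.1
[-0.33417451  0.37762273  0.50375258  1.55169921 -0.18977501  1.26148672
  0.09820116]
```

View pics/m1.png

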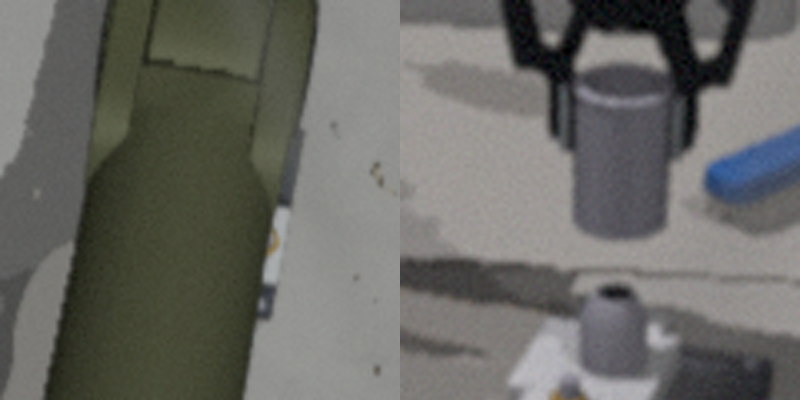

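Run:
```python
from h import *
np.set_printoptions(precision=2,suppress=True)
s=st();S=viewer.grab_frame("side");im=S["pixels"]
print(s["torque"],R.from_quat(s["tool_rot"]).as_matrix())
g=cv2.GaussianBlur(cv2.cvtColor(im,cv2.COLOR_RGB2GRAY),(3,3),0).astype(float)
def edges(row,a,b):
    d=np.abs(np.diff(np.interp(np.arange(a,b,.25),np.arange(640),g[row])));return row,d
for row in (190,194,198,202,228,232,236,240): print(row,g[row,326:366].astype(int))
print("col",g[196:222,345].astype(int))
E={k:S[k] for k in("K","extrinsics")}
def proj(P):
    c=np.linalg.inv(S["extrinsics"])@np.c_[np.atleast_2d(P),np.ones(len(np.atleast_2d(P)))].T
    u=S["K"]@c[:3];return (u[:2]/u[2]).T
th=np.linspace(0,2*np.pi,361)
for nm,c,r,z in(("tubebot",s["ee_pos"][:2],26,s["ee_pos"][2]-36.9),("tubetop",s["ee_pos"][:2],26,s["ee_pos"][2]+43.1),("spig",(645.4,-67.1),19,74),("spigmid",(645.4,-67.1),19,55)):
    p=proj(np.c_[c[0]+r*np.cos(th),c[1]+r*np.sin(th),0*th+z]);print(nm,p.min(0),p.max(0))
cv2.imwrite("pics/side2.png",im[:,:,::-1])
```

```text
5.99 [645.4 -66.7 170. ] F [-0.4 -0.4 -1.4] open 51.5 ff 52.1
[-0.02  0.07  0.08] [[ 0.1   0.99 -0.  ]
 [ 0.99 -0.1   0.  ]
 [ 0.   -0.   -1.  ]]
190 [154 154 154 154 154 150 136 112  95  91  92  94  94  93  92  92  90  88
  86  86  85  83  83  85  85  85  83  81  78  74  75  88 104 120 135 147
 153 154 153 150]
194 [154 154 153 153 154 152 139 115  96  91  91  92  94  94  93  91  89  86
  85  85  85  85  86  87  85  85  84  80  77  77  90 115 139 151 152 151
 152 153 146 126]
198 [153 154 154 154 154 151 137 114  96  90  92  94  94  93  91  90  89  87
  85  84  84  85  85  85  87  86  84  81  78  78  93 121 143 152 152 150
 149 147 142 129]
202 [153 153 153 153 154 153 139 115  96  90  92  94  94  93  91  90  89  86
  85  84  84  83  84  85  85  84  83  81  78  82 104 133 150 153 149 144
 139 135 132 128]
228 [101  96  91  86  82  80  80  84  90  99 108 115 119 121 122 123 121 120
 117 111 103  96  91  87  88  93 100 104 104 103 101  99  98 100 103 104
 108 115 124 131]
232 [154 158 158 158 159 159 157 150 134 116 106 105 106 108 109 109 107 103
 101  99  95  92  91  88  93 117 149 165 157 133 112 102  98  95  93  92
  93  94  93  92]
236 [181 181 179 173 164 157 155 150 135 115 103 101 102 102 102 102 101  98
  95  94  92  90  89  87  91 106 128 144 153 157 152 141 123 103  85  78
  78  80  83  84]
240 [180 181 180 180 178 173 166 157 140 118 102  99  99  99 100  99  97  95
  93  91  90  89  87  86  87  92 100 105 106 106 104  99  91  84  77  72
  69  68  68  67]
col [ 85  84  84  84  85  84  84  85  85  83  81  83  86  98 120 141 151 154
 154 150 138 128 132 137 122  88]
tubebot [331.65 198.7 ] [355.85 209.75]
tubetop [332.32 164.74] [357.43 174.79]
spig [334.36 223.88] [351.58 232.43]
spigmid [334.19 231.23] [351.27 239.91]
```

Run:
```python
from h import *
x,y=644.0,-67.1
manip.move_straight([x,y,125],v=100);st()
for z in (112,106,100,94,88,84.5):
    manip.move_straight([x,y,z],v=60);manip.wait(.15);s=st()
    f=s["force"]
    if f[2]>25 or np.hypot(f[0],f[1])>15: print("stop");break
```

```text
6.64 [644.1 -67.2 125. ] F [ 0.  -0.1 -1. ] open 50.6 ff 52.2
7.16 [644.  -67.2 112.1] F [-0.7 -0.7 -1.4] open 51.2 ff 52.2
7.56 [643.8 -67.3 105.8] F [-0.2 -0.9 -2.9] open 51.0 ff 52.3
7.96 [643.8 -67.3  99.8] F [-0.8 -1.5 -3. ] open 50.9 ff 52.3
8.36 [643.7 -67.3  93.7] F [-0.5 -1.8 -2.3] open 50.9 ff 52.4
8.76 [643.8 -67.3  87.7] F [-0.2 -3.2 -3.9] open 51.0 ff 52.4
9.16 [644.  -67.3  84.4] F [ 0.3 -3.1 -2.8] open 51.2 ff 52.5
```

Run:
```python
from h import *
x,y=644.0,-67.1
z=84.5
while z>78:
    z-=.7
    manip.move_straight([x,y,z],v=40);manip.wait(.08);s=st()
    if s["force"][2]>5: break
move_gripper(85);st()
manip.move_straight([x,y,150],v=150)
p=[520,-150,190];manip.movep(p,down(np.arctan2(-150,520)+np.pi/2));st()
for n in("top","side"):
    f=viewer.grab_frame(n);cv2.imwrite(f"pics/{n}3.png",f["pixels"][:,:,::-1])
t=cv2.imread("pics/top3.png")[170:330,290:460];s=cv2.imread("pics/side3.png")[190:350,200:400]
cv2.imwrite("pics/m3.png",np.hstack([cv2.resize(t,(400,376),interpolation=2),cv2.resize(s,(400,320),interpolation=2)[[*range(320)]+[0]*56]]))
```

```text
9.49 [644.1 -67.2  84. ] F [-0.8 -3.2 -0.3] open 50.7 ff 52.7
9.82 [644.1 -67.2  83.3] F [-0.8 -2.5  2. ] open 50.9 ff 52.7
10.16 [644.1 -67.3  82.6] F [-1.5 -3.9  2.5] open 51.0 ff 52.9
10.49 [644.1 -67.4  82.5] F [-2.5 -4.1  5.5] open 50.6 ff 53.3
10.93 [644.  -66.4  81.5] F [ 0.3 -0.3 -0.3] open 85.0 ff 0.0
12.21 [ 519.7 -149.5  189.4] F [0.9 1.2 0.2] open 84.8 ff 0.0
```

View pics/m3.png

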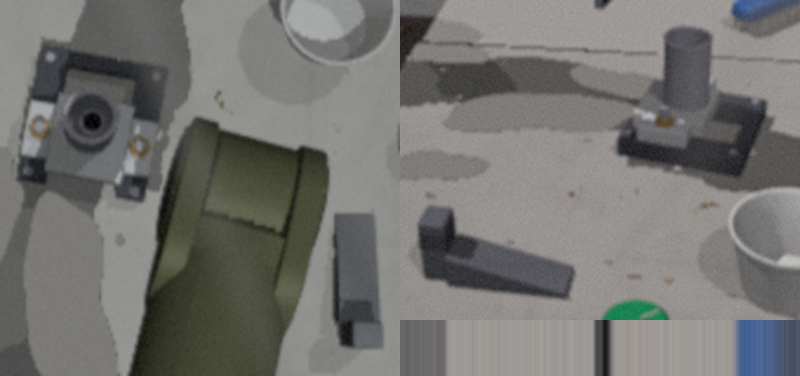

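Run:
```python
from h import *
x,y=645.2,-67.2
move_gripper(47,30)
q=down(np.arctan2(y,x)+np.pi/2)
manip.movep([x,y,165],q)
manip.move_straight([x,y,134],v=100);manip.wait(.1);st()
z=134
while z>116:
    z-=1.5
    manip.move_straight([x,y,z],v=60);manip.wait(.06);s=readout.observe()
    if s["force"][2]>8: break
st();print(z)
manip.move_straight([x,y,165],v=150)
S=viewer.grab_frame("side")
for yw in(-.111,-.111+np.pi):print(solve_ik([432.6,-321.6,100],down(yw)),solve_ik([432.6,-321.6,15],down(yw)),solve_ik([560,-49,15],down(yw-.1)))
```

```text
13.98 [645.5 -67.6 134.9] F [0.2 0.  0.1] open 46.9 ff 0.0
17.07 [645.5 -67.2 121.5] F [-4.   1.1 11.1] open 47.2 ff 5.7
119.0
[-0.23345442  0.27562109  0.94087278  1.91044509 -0.25206888  1.07953476
 -0.87189442] [-0.16576867  0.42072602  0.88710001  1.97245249 -0.40465037  0.93439628
 -0.75626186] [-0.61828828  0.43794062  0.78409708  1.9138971  -0.37906347  0.94293274
 -1.43561482]
[ 0.12618379  0.20523689  0.51586096  1.90032801 -0.11517778  1.06494971
  2.1487883 ] [ 0.19091119  0.32089792  0.45445562  1.96168608 -0.17805464  0.89747186
  2.1965856 ] [-0.20529105  0.34875859  0.28395907  1.90013107 -0.12163781  0.90922208
  1.49715757]
```

Run:
```python
from h import *
g=np.array([433.,-322.]);q=down(-.111)
manip.movep([520,-180,190],down(-.2))
manip.movep([*g,110],q);move_gripper(85)
manip.move_straight([*g,14],v=120);st()
move_gripper(20,70);st()
manip.move_straight([*g,60],v=100);s=st()
print(R.from_quat(s["tool_rot"]).as_euler('xyz'))
manip.wait(.2)
for n in("top","side"):
    f=viewer.grab_frame(n);cv2.imwrite(f"pics/{n}4.png",f["pixels"][:,:,::-1])
t=cv2.imread("pics/top4.png")[230:350,390:510];s=cv2.imread("pics/side4.png")[230:350,180:320]
cv2.imwrite("pics/m4.png",np.hstack([cv2.resize(t,(480,480),interpolation=2)[:,:320],cv2.resize(s,(480,411),interpolation=2)[[*range(411)]+[0]*69]]))
```

```text
21.07 [ 433.5 -322.5   14.7] F [-0.7  0.3  1.4] open 85.3 ff 0.0
21.62 [ 433.3 -322.9   14.7] F [-1.2 -1.2  4.4] open 29.2 ff 69.2
22.23 [ 433.  -321.4   59.8] F [ 0.8  0.5 -1.5] open 29.5 ff 68.8
[-3.14089890e+00  6.72731604e-05 -1.10528594e-01]
```

View pics/m4.png

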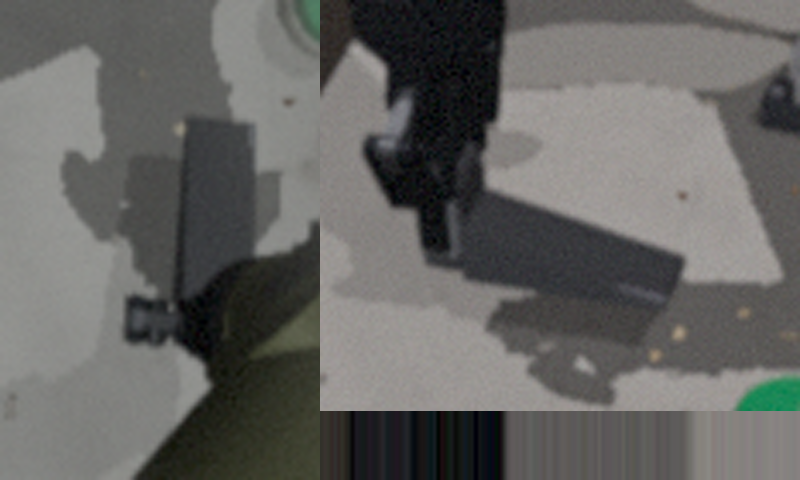

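Run:
```python
from h import *
T=viewer.grab_frame("top");s=st()
e=(onz(T,(437-.4,259.5-.4),51)+onz(T,(453.75-.4,261-.4),51))/2
d=(e-s["ee_pos"])[:2];a=-.111
print("end rel tcp, tool frame",d@[np.cos(a),np.sin(a)],d@[-np.sin(a),np.cos(a)])
M=np.array([635.5,-65.2]);u=np.array([np.cos(.211),-np.sin(.211)]);q=down(-.211)
p=M-190*u
manip.movep([*p,70],q)
manip.move_straight([*p,14.2],v=80);manip.wait(.2);s=st()
for n in("top","side"):
    f=viewer.grab_frame(n);cv2.imwrite(f"pics/{n}5.png",f["pixels"][:,:,::-1])
t=cv2.imread("pics/top5.png")[180:330,270:390];s=cv2.imread("pics/side5.png")[170:310,200:400]
cv2.imwrite("pics/m5.png",np.hstack([cv2.resize(t,(384,480),interpolation=2),cv2.resize(s,(410,287),interpolation=2)[[*range(287)]+[0]*193]]))
```

```text
22.58 [ 432.7 -321.9   59.6] F [-0.  -0.5 -1.3] open 29.0 ff 68.8
end rel tcp, tool frame 120.74008626111852 -0.40447487818025396
24.77 [448.7 -26.4  14.6] F [-8.1 -0.4 14.6] open 29.6 ff 70.4
```

View pics/m5.png

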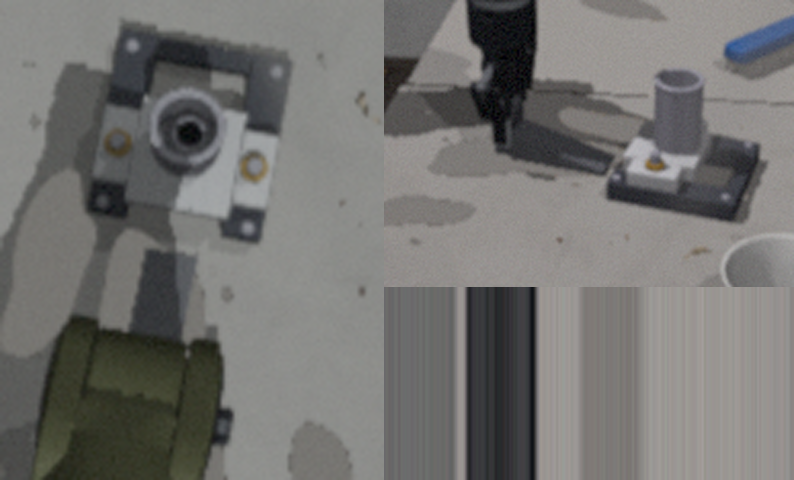

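Run:
```python
from h import *
M=np.array([635.5,-65.2]);u=np.array([np.cos(.211),-np.sin(.211)])
def go(a,v):
    manip.move_straight([*(M+a*u),15.0],v=v);manip.wait(.1)
    s=readout.observe();print(a,round((s["ee_pos"][:2]-M)@u,1),round(s["ee_pos"][2],1),"F",np.round(s["force"],1),"push",round(-s["force"][:2]@u,1),"t",round(s["time"],1),round(s["opening"],1));return s
for a in(-150,-115,-108,-104,-101,-98,-95,-92): 
    s=go(a,60)
    if abs(s["force"]).max()>40: break
```

```text
-150 -150.4 14.8 F [-1.1 -0.4 -1.7] push 1.0 t 25.8 29.1
-115 -115.5 14.8 F [-0.3  0.5 -1.6] push 0.4 t 26.6 29.5
-108 -107.8 14.9 F [ 0.7  0.5 -3.6] push -0.6 t 27.0 29.1
-104 -104.5 14.6 F [-0.1  0.4 -5.6] push 0.2 t 27.3 29.2
-101 -102.7 14.5 F [-5.5  0.8  0.4] push 5.5 t 27.7 29.1
-98 -100.4 14.5 F [-6.1  0.7  1.3] push 6.1 t 28.0 29.1
-95 -98.7 14.4 F [-9.4  2.2  4.8] push 9.7 t 28.4 29.4
-92 -98.1 14.4 F [-17.    3.9  12.8] push 17.4 t 28.7 29.2
```

Run:
```python
from h import *
M=np.array([635.5,-65.2]);u=np.array([np.cos(.211),-np.sin(.211)])
def go(a,v):
    manip.move_straight([*(M+a*u),15.0],v=v);manip.wait(.1)
    s=readout.observe();x=(s["ee_pos"][:2]-M)@u;print(a,round(x,1),round(s["ee_pos"][2],1),"F",np.round(s["force"],1),"push",round(-s["force"][:2]@u,1),"t",round(s["time"],1));return s,x
a=-92
while a<-70:
    a+=2.5
    s,x=go(a,60)
    if x>-81 or abs(s["force"]).max()>45: break
for n in("top","side"):
    f=viewer.grab_frame(n);cv2.imwrite(f"pics/{n}6.png",f["pixels"][:,:,::-1])
s=cv2.imread("pics/side6.png")[190:280,280:400]
cv2.imwrite("pics/m6.png",cv2.resize(s,(800,600),interpolation=2))
```

```text
-89.5 -98.2 14.3 F [-26.5   6.4  22.8] push 27.3 t 29.1
-87.0 -96.7 14.3 F [-30.2   6.6  25.2] push 30.9 t 29.4
-84.5 -94.0 14.3 F [-29.2   6.2  25.6] push 29.9 t 29.8
-82.0 -91.5 14.4 F [-28.9   6.7  23.8] push 29.6 t 30.1
-79.5 -88.9 14.4 F [-29.3   6.5  24.3] push 30.0 t 30.5
-77.0 -86.3 14.4 F [-28.9   5.9  24.2] push 29.5 t 30.8
-74.5 -83.8 14.4 F [-28.    5.6  23.8] push 28.6 t 31.2
-72.0 -81.2 14.3 F [-27.1   5.5  22.7] push 27.7 t 31.5
-69.5 -78.6 14.4 F [-28.    6.4  23.2] push 28.7 t 31.9
```

View pics/m6.png

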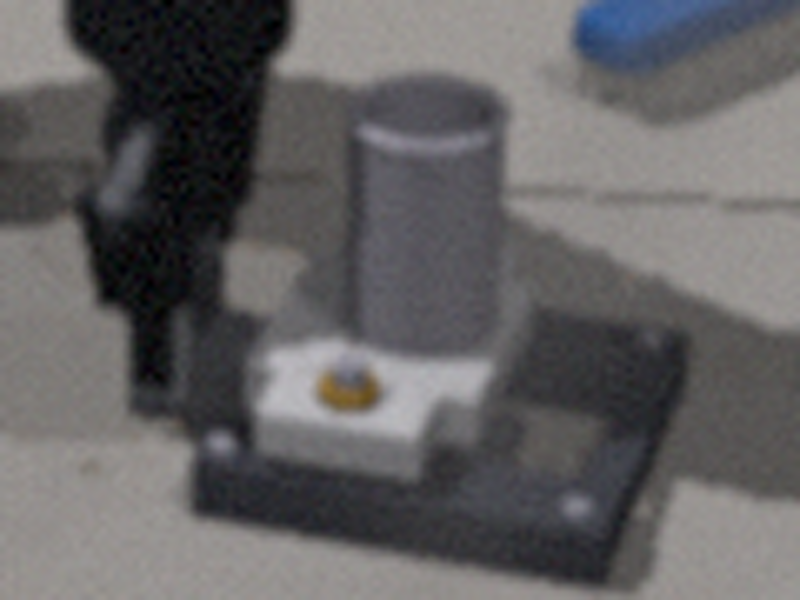

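Run:
```python
from h import *
st()
a=cv2.imread("pics/side5.png",0);f=viewer.grab_frame("side");b=cv2.cvtColor(f["pixels"],cv2.COLOR_RGB2GRAY)
c3=cv2.imread("pics/side3.png",0)
def sh(a,x0,x1,y0,y1):
    T=cv2.resize(a[y0:y1,x0:x1],None,fx=8,fy=8,interpolation=2);I=cv2.resize(b[y0-6:y1+6,x0-4:x1+4],None,fx=8,fy=8,interpolation=2)
    r=cv2.matchTemplate(I,T,cv2.TM_CCOEFF_NORMED);_,m,_,l=cv2.minMaxLoc(r);return (l[0]/8-4,l[1]/8-6,round(m,3))
for n,bx in(("tubetop",(330,358,198,216)),("plate+nut",(315,350,240,263)),("tubefoot",(330,358,230,246)),("base back",(358,386,236,280)),("base bolt",(350,384,258,280))):
    print(n,sh(a,*bx),sh(c3,*bx))
def pj(P):
    c=np.linalg.inv(f["extrinsics"])@np.r_[P,1];u=f["K"]@c[:3];return u[:2]/u[2]
print("px for 5mm",pj([645,-67,128])-pj([645,-67,123]),pj([620,-115,49])-pj([620,-115,44]))
```

```text
31.99 [558.6 -48.9  14.4] F [-28.3   5.4  22.9] open 29.6 ff 73.2
tubetop (0.25, -2.125, 0.818) (-0.25, -2.5, 0.842)
plate+nut (0.375, -1.375, 0.884) (0.75, -1.75, 0.701)
tubefoot (-0.5, -1.125, 0.806) (-0.125, -2.0, 0.535)
base back (0.0, -0.375, 0.889) (2.875, -6.0, 0.614)
base bolt (0.0, 0.0, 0.988) (0.875, -0.125, 0.817)
px for 5mm [ 0.06645127 -2.06056142] [ 0.03479757 -1.96325506]
```

Run:
```python
from h import *
M=np.array([635.5,-65.2]);u=np.array([np.cos(.211),-np.sin(.211)])
manip.move_straight([*(M-68.3*u),15.0],v=30);manip.wait(.6)
s=st();print((s["ee_pos"][:2]-M)@u)
manip.wait(.5);s=st();print((s["ee_pos"][:2]-M)@u)
print(manip.close_job())
```

```text
32.89 [558.5 -48.9  14.4] F [-32.5   8.   26.3] open 29.3 ff 73.6
-78.67757590593551
33.39 [558.5 -48.9  14.4] F [-32.6   7.7  27.1] open 29.2 ff 73.6
-78.66825226150482
the job is handed in; nothing more can be done
None
```

I handed the job in at 33.4 s of the 56 s limit. The feed tube is on the spigot and released; I pressed its top to about 11 N, but the pictures can't confirm its seat to the millimetre. The gripper still holds the wedge under the bar. The head is lifted about 4.6 mm by wedge travel, and the side camera is rough but consistent at 3–5 mm. My last 1.2 mm nudge did not move the wedge. Nothing else on the table was touched.

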